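# Dispense three bearing blocks and hand over the tray

## Robot

A 7-joint arm with a two-finger parallel gripper is mounted at the origin on the work surface. World frame = base frame: x ahead of the robot, y to its left, z up, the work surface at z = 0. Lengths are in m, angles in degrees, forces in N, time in s.
With the tool pointing down it reaches from about 0.35 to 0.775 m from the base axis. Payload 3.1 kg.
Tool frame: the origin (TCP) lies between the finger pads; the fingertips stand 19 mm ahead of it and the grasp point (between the pads) is the TCP; z points along the fingers, y is the line along which they close (so a half turn about z gives the same grasp; the last joint's range is limited). The gripper opens to 85 mm and grips with 20 to 120 N. Pads are 22 mm wide; open, the fingers measure 114 mm over their backs; the gripper's body (76 mm by 85 mm) begins 54 mm behind the grasp point. The pads swing forward as they close: fully open they stand 13 mm farther back than shut.
Start: joints at [-66.962, 17.813, 0.802, 86.603, -0.252, 75.585, -1.558], TCP at [0.236, 0.497, 0.25] pointing down, gripper open.
Joint ranges: [-154.91, 154.91], [-16.99, 109.72], [-72.82, 74.43], [7.12, 147.25], [-82.49, 262.49], [11.32, 116.49], [-174.64, 174.64]. Speed limits (degrees/s): [159.86, 159.86, 180, 180, 180, 180, 180].

## Interface

Orientations are given as [roll, pitch, yaw] about the fixed x, y, z axes, in that order (R = Rz(yaw) Ry(pitch) Rx(roll)).
In Python, from workcell import monitor, vision, manip gives the robot as it stands.
- The arm moves only by the tool arm_command, never from a script. Its argument "increments" is a list of rows, each a list of 3 entries, a list of its own where there are three numbers: the finger opening in m, from 0 to 0.0854, then the shift along the tool's x, y, z in m, then the turn, a rotation vector about the tool's x, y, z in rad. In form: [[hand, [tx, ty, tz], [ax, ay, az]], ...]. A call has 1 to 5 rows; each row is the pose to reach, as a shift and turn from the pose commanded when the call began, along the tool's axes at that moment; what a row does not reach only later rows make up. A row lasts 1/8 s, in which the tool goes at most 62.5 mm and 10.7 degrees, less where a joint would pass 70% of its speed; a pose out of reach is approached as far as the arm can. A call with a gripper value outside its range is refused whole. The fingers move at their own pace and stop on an object; "force" is the grip in N (left out, the last holds). Time passes only in rows, so rows that repeat a pose let the fingers close. It gives the time, the measured TCP pose, the force, the opening and the grip force at its end, in the units of the state.
- monitor.state(): the state, without advancing time (a new reading comes with each control period).
- vision.camera(name): name is "side" or "top"; returns a dict with "frame" (400x640x3 uint8, red, green, blue), "fx", "fy", "cx", "cy" (pixels), "rvec" (rotation vector, rad) and "tvec" (3), from world to camera coordinates, as OpenCV has them. Camera axes: x right, y down, z forward; pixel columns grow to the right and rows downward; lengths in m; the calibration is good to about 2 mm. A picture is of the moment at which its call begins. There is no depth.
- manip.finish_job(): hands the job in; it is judged then, once.
The state is a dict: "time": time; "q": joint angles; "joint_velocities": joint speeds; "tau": joint torques, N m; "tcp_pos": TCP position; "eef_rot": TCP orientation; "wrist_force": force on the tool from outside, world axes, zero at the start; "moment": the same for the moment, N m; "opening": finger opening in m; "gripper_force": force on a finger pad.
Only numpy, scipy, OpenCV 4.12 (cv2) and the standard library are available. Lean on these libraries where they do the work, as an engineer would, in place of code of your own. Each camera call takes 0.05 s, during which the arm holds its last target. There are 200 camera calls.

## Task

Slide the blue tray up against the foot of the block dispenser so that it sits squarely under the outlet, then press the red lever all the way down exactly three times, letting it come fully back up after each press, so that three blocks drop into the tray. Then slide the loaded tray onto the brown cork mat, near its centre, and let go, leaving the other two blocks in the dispenser and the bottle, cup and screwdriver where they are.

Things in the scene. Friction and masses are not known exactly. Their poses are not given: they have to be found in the camera images.
- dispenser: Fixed block dispenser, 84 (x) by 145 (y) by 174 mm high, plus lever. Origin: on the bench below the block stack's centre. Outlet faces its -y; lever points to its +y. Grey foot 43 mm high, outlet-side face at y = -14 mm. Upright clear magazine, 73 mm square, top at z = 125 mm, holds a stack of five blocks.
- outlet (a point): Middle of the outlet edge of the dispenser's steel floor plate (top at z = 48 mm, edge at y = -30 mm in its frame, overhanging the foot by 16 mm). A full press of the lever pushes the bottom block out over this edge to -y, where it drops; the next block comes down only when the lever is fully back up.
- dock (a point): Point on the bench (z = 0) 96 mm from the dispenser's origin to its -y: where the tray's centre should be for loading, with the tray's +y end 2 mm off the dispenser's foot and the tray's axes along the dispenser's.
- lever (a joint): Angle of the sprung lever, rad: 0 up (rest), grows as pressed, 0.66 at its lower stop. Hinge along the dispenser's x at y = 77, z = 160 mm in its frame; arm 140 mm from hinge to pad centre, 0.33 rad above level at rest, 0.33 below when fully down. A block drops out at 0.5 to 0.65 rad: press to the stop. 3 to 8 N at the pad, then rigid at the stop; springs back by itself.
- lever_pad (a point): Centre of the top face of the red pad at the lever's end, moving with the lever. Pad 46 mm (dispenser x) by 42 mm along the lever, 12 mm thick. At rest it is about 213 mm above the bench and it sinks 91 mm, to about 122 mm, when fully pressed; press downwards on it.
- tray: Loose blue open tray, 120 mm (x) by 160 mm (y) by 36 mm high, walls and floor 4 mm, 0.3 kg, standing on the bench. Origin: centre of its underside. Its +y end goes to the dispenser; a steel bow handle sticks out of its -y end. It fits under the dispenser's floor plate.
- tray_handle (a point): Middle of the bow handle's cross bar: 10 mm round bar along the tray's x, 76 mm long, 140 mm from the tray's centre to its -y, 29 mm above the bench. 55 mm clear gap between bar and tray end, 66 mm between the bow's side arms.
- mat: Flat brown cork mat, 210 mm (x) by 250 mm (y), 1 mm thin and no obstacle to sliding. Origin: its centre.
- block1: White plastic block with a brass bush, 60 by 60 by 12 mm, about 60 g; number 1 of the five from the bottom of the stack. Origin: centre of its underside.
- block2: White plastic block with a brass bush, 60 by 60 by 12 mm, about 60 g; number 2 of the five from the bottom of the stack. Origin: centre of its underside.
- block3: White plastic block with a brass bush, 60 by 60 by 12 mm, about 60 g; number 3 of the five from the bottom of the stack. Origin: centre of its underside.
- block4: White plastic block with a brass bush, 60 by 60 by 12 mm, about 60 g; number 4 of the five from the bottom of the stack. Origin: centre of its underside.
- block5: White plastic block with a brass bush, 60 by 60 by 12 mm, about 60 g; number 5 of the five from the bottom of the stack. Origin: centre of its underside.
- oil_bottle: Bystander: amber bottle, 52 mm across, 130 mm high. Origin: centre of its underside.
- screwdriver: Bystander: screwdriver lying on the bench, 170 mm long along its x. Origin: under its middle.
- cup: Bystander: green plastic cup, 70 mm across, 80 mm high. Origin: centre of its underside.
Mind the look-alikes: they are no part of the job. Leave any purple or turquoise look-alike of the block5 alone.

How it is judged (in metres and radians):
On the way, in this order (a step that is already met when the one before it is completed fails the run):
1. the tray stands under the outlet, its centre within 35 mm of the dock point, square to the dispenser within 0.35 rad, block 1 still in the magazine (horizontal distance between tray and dock below 0.035 m and angle between the y axis of tray and the y axis of dispenser, either way round below 0.35 rad and x of block1 in the frame of dispenser between -0.012 and 0.012 m and y of block1 in the frame of dispenser between -0.012 and 0.012 m and z of block1 in the frame of dispenser above 0.043 m), for 0.2 s.
2. press one: block 1 lies in the tray, the tray still under the outlet, and the lever is back up (below 0.12 rad) (x of block1 in the frame of tray between -0.056 and 0.056 m and y of block1 in the frame of tray between -0.076 and 0.076 m and z of block1 in the frame of tray between -0.005 and 0.05 m and horizontal distance between tray and dock below 0.035 m and value of joint lever below 0.12 rad), for 0.1 s.
3. press two: block 2 lies in the tray, the tray still under the outlet, and the lever is back up (below 0.12 rad) (x of block2 in the frame of tray between -0.056 and 0.056 m and y of block2 in the frame of tray between -0.076 and 0.076 m and z of block2 in the frame of tray between -0.005 and 0.05 m and horizontal distance between tray and dock below 0.035 m and value of joint lever below 0.12 rad), for 0.1 s.
4. press three: block 3 lies in the tray, the tray still under the outlet, and the lever is back up (below 0.12 rad) (x of block3 in the frame of tray between -0.056 and 0.056 m and y of block3 in the frame of tray between -0.076 and 0.076 m and z of block3 in the frame of tray between -0.005 and 0.05 m and horizontal distance between tray and dock below 0.035 m and value of joint lever below 0.12 rad), for 0.1 s.
At the end, for the whole second after the job is handed in: Blocks 1 to 3 lie in the tray, blocks 4 and 5 are still in the magazine, the lever is up (below 0.12 rad), and the tray stands still and level on the bench with its centre within 45 mm of the mat's centre (x of block1 in the frame of tray between -0.056 and 0.056 m and y of block1 in the frame of tray between -0.076 and 0.076 m and z of block1 in the frame of tray between -0.005 and 0.05 m and x of block2 in the frame of tray between -0.056 and 0.056 m and y of block2 in the frame of tray between -0.076 and 0.076 m and z of block2 in the frame of tray between -0.005 and 0.05 m and x of block3 in the frame of tray between -0.056 and 0.056 m and y of block3 in the frame of tray between -0.076 and 0.076 m and z of block3 in the frame of tray between -0.005 and 0.05 m and x of block4 in the frame of dispenser between -0.012 and 0.012 m and y of block4 in the frame of dispenser between -0.012 and 0.012 m and z of each of block4, block5 in the frame of dispenser above 0.043 m and x of block5 in the frame of dispenser between -0.012 and 0.012 m and y of block5 in the frame of dispenser between -0.012 and 0.012 m and value of joint lever below 0.12 rad and horizontal distance between tray and mat below 0.045 m and angle between tray's own z axis and vertical below 0.06 rad and height (world z) of tray below 0.004 m and linear speed of tray below 0.01 m/s); the robot touches nothing.
It fails at once if the bottle is moved more than 30 mm (distance of oil_bottle from where it was at the start of the episode above 0.03 m).
It fails at once if the screwdriver is moved more than 30 mm (distance of screwdriver from where it was at the start of the episode above 0.03 m).
It fails at once if the cup is moved more than 30 mm (distance of cup from where it was at the start of the episode above 0.03 m).
It also fails if it takes over 69 s, if anything falls off the work surface, if the arm or the gripper's body presses on something with over 40 N, if the wrist force passes 120 N, or if a joint passes its speed limit or range.

## Working session

There is one attempt and no reset: what is moved stays moved. The work goes in short steps, Python scripts to look and compute and a tool call to move; the robot and the scene stay as the last step left them, time stands still between calls to the robot, and variables do not carry over. Pictures are saved under pics/ and viewed, at most 10 in all, crops included, and the job is handed in when it is done.

Besides the shell and the picture viewer there is one more tool, called as name([rows], argument=value, ...), one row to a line, values as JSON. arm_command: Moves the arm, as the interface text tells. Its arguments: {"type":"object","properties":{"increments":{"type":"array","items":{"type":"array"}},"force":{"type":"number"}},"required":["increments"]}

```bash
mkdir -p pics; ls; cat > h.py <<'E'
import numpy as np, cv2
from workcell import monitor, vision, manip
def cam(n):
    c=vision.camera(n); c['R']=cv2.Rodrigues(np.array(c['rvec'],float))[0]; c['t']=np.array(c['tvec'],float); return c
def ray(c,uv,z):
    d=c['R'].T@np.array([(uv[0]-c['cx'])/c['fx'],(uv[1]-c['cy'])/c['fy'],1.]); o=-c['R'].T@c['t']
    return o+d*(z-o[2])/d[2]
def proj(c,p):
    q=c['R']@np.array(p,float)+c['t']; return q[0]/q[2]*c['fx']+c['cx'],q[1]/q[2]*c['fy']+c['cy']
def save(c,name): cv2.imwrite('pics/'+name,c['frame'][:,:,::-1])
def show(): 
    s=monitor.state(); print({k:np.round(s[k],3).tolist() for k in('time','tcp_pos','eef_rot','wrist_force','opening')})
E
python3 - <<'E'
from h import *
for n in('top','side'):
    c=cam(n); save(c,n+'0.png'); print(n,-c['R'].T@c['t'],c['fx'])
show()
E
```

```text
pics
top [0.46489781 0.0124582  0.93226557] 368.866394643783
side [ 0.42676896 -0.8490327   0.64111751] 383.9826358116383
{'time': 0.1, 'tcp_pos': [0.236, 0.496, 0.249], 'eef_rot': [-179.879, 0.005, 154.573], 'wrist_force': [0.52, 0.214, -0.252], 'opening': 0.085}
```

View pics/top0.png

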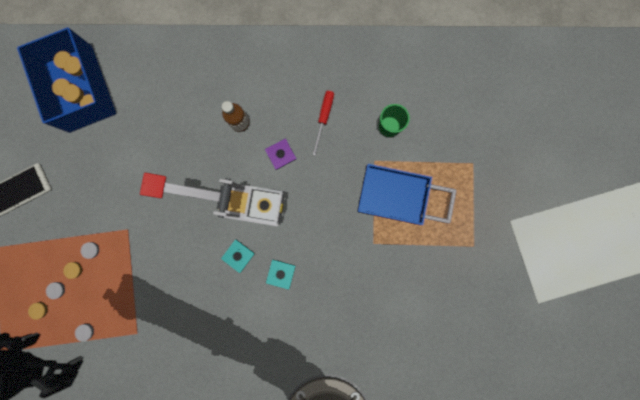

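View pics/side0.png

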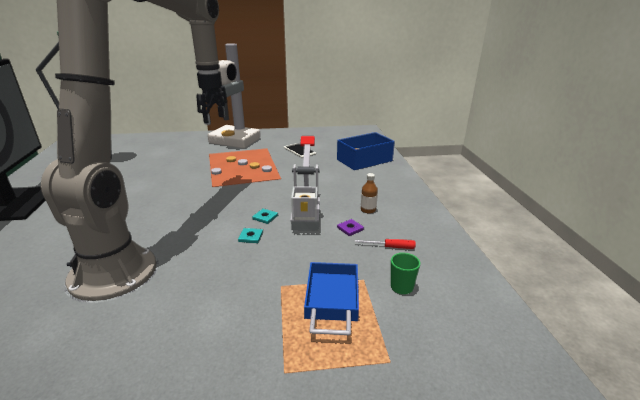

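The top view shows the tray at about (394,194) with its handle bar at (452,206), sitting on the mat (373–474, 161–246). The dispenser is at (262,205) with its lever pad at (153,186). The cup is at (393,121), the bottle at (235,115), and the purple and turquoise look-alikes at (280,153), (237,256) and (281,274). The side view agrees.

```bash
python3 - <<'E'
from h import *
c=cam('top'); f=c['frame']; hsv=cv2.cvtColor(f,cv2.COLOR_RGB2HSV); H,S,V=[hsv[:,:,i].astype(int) for i in range(3)]
def comp(m,box):
    x0,y0,x1,y1=box; k=np.zeros(m.shape,np.uint8); k[y0:y1,x0:x1]=m[y0:y1,x0:x1]
    cs=cv2.findContours(k,0,2)[0]; return max(cs,key=cv2.contourArea)
def rect(name,cn,z):
    P=np.array([ray(c,p[0],z)[:2] for p in cn],np.float32); r=cv2.minAreaRect(P); print(name,np.round(r[0],4),np.round(r[1],4),round(r[2],2),cv2.contourArea(cn))
rect('tray rim',comp((H>100)&(H<130)&(S>120),(340,150,440,240)),.036)
cn=comp((H>3)&(H<22)&(S>70)&(V>90),(340,140,500,260)); rect('mat(part)',cn,.001)
P=np.array([ray(c,p[0],.001)[:2] for p in cn]); print(P.min(0),P.max(0))
rect('pad',comp(((H<6)|(H>174))&(S>150),(130,160,180,210)),.213)
# magazine
m=((S<40)&(V>150)); rect('mag',comp(m,(242,175,300,235)),.125)
# handle bar
m=((S<60)&(V>110)); cn=comp(m,(425,175,465,230)); rect('handle',cn,.029)
for n,p,z in(('cup',(393,121),.08),('bottle',(228,106),.13)): print(n,ray(c,p,z))
g=f[130:260,130:300]; cv2.imwrite('pics/c1.png',cv2.resize(g[:,:,::-1],None,fx=4.5,fy=4.5,interpolation=cv2.INTER_CUBIC))
E
```

```text
tray rim [ 0.5506 -0.1561] [0.1596 0.1195] 78.16 3022.5
mat(part) [ 0.5326 -0.2357] [0.2509 0.2104] 89.19 4302.5
[ 0.42616511 -0.36229209] [ 0.63864183 -0.10957948]
pad [0.5458 0.3525] [0.0437 0.043 ] 80.61 424.5
mag [0.5138 0.1528] [0.0821 0.0799] 83.95 1132.5
handle [ 0.5398 -0.2705] [0.0682 0.1079] 82.83 870.0
cup [ 0.71918556 -0.14615584  0.08      ]
bottle [0.73532172 0.23164068 0.13      ]
```

View pics/c1.png

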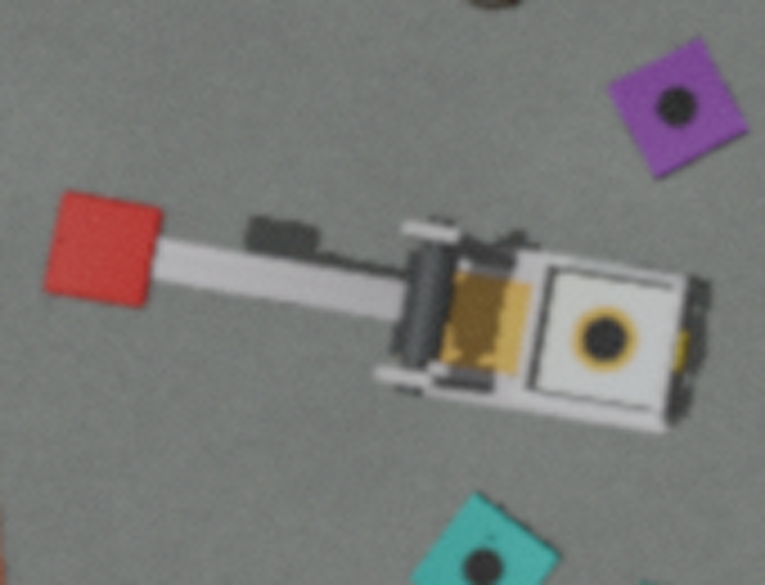

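The crop shows the red pad centred at crop (104,249), the magazine with block 5's brass bush at crop (604,338), which is picture (264.2,205.1), and the lever arm running between them. The white block in the clear magazine is the real stack. The purple one at (280,153) and the turquoise ones at (237,256) and (281,274) lie loose on the bench, so they are the look-alikes to leave alone.

```bash
cat >> h.py <<'E'
from scipy.spatial.transform import Rotation as Ro
def to(p,yd):  # yd = world direction angle of tool y (deg), tool down
    s=monitor.state(); R=Ro.from_euler('xyz',s['eef_rot'],degrees=True)
    T=Ro.from_euler('xyz',[180,0,yd+90],degrees=True)
    print('shift',np.round(R.inv().apply(np.array(p)-s['tcp_pos']),4),'turn',np.round((R.inv()*T).as_rotvec(),4))
E
python3 - <<'E'
from h import *
c=cam('top')
o=ray(c,(264.2,205.1),.108); pad=np.array([.5458,.3525]); d=pad-o[:2]; L=np.hypot(*d); a=np.degrees(np.arctan2(d[1],d[0]))
d/=L; print('origin',o,'L',L,'ang',a,'dock',o[:2]-.096*d,'handle@dock',o[:2]-.236*d)
t=np.radians(78.2); u=np.array([np.cos(t),np.sin(t)]); h=np.array([.5506,-.1561])-.14*u; print('handle',h,'px',proj(c,[*h,.029]))
show(); to([*h,.20],78.2)
E
```

```text
origin [0.51530092 0.1480204  0.108     ] L 0.20674162842990407 ang 81.51660927442289 dock [0.50113874 0.05307077] handle@dock [ 0.48048556 -0.08539745]
handle [ 0.52197055 -0.29314143] px (np.float64(449.9308818523866), np.float64(206.66793841379717))
{'time': 0.2, 'tcp_pos': [0.236, 0.496, 0.25], 'eef_rot': [-179.919, 0.004, 154.575], 'wrist_force': [-0.725, 0.389, 0.394], 'opening': 0.086}
shift [-0.5973 -0.5902  0.0505] turn [-1.400e-03 -1.000e-04 -2.378e-01]
```

arm_command([
  [0.05, [-0.04, -0.04, 0], [0, 0, 0]],
  [0.05, [-0.08, -0.08, 0], [0, 0, 0]],
  [0.05, [-0.12, -0.12, 0], [0, 0, 0]],
  [0.05, [-0.16, -0.16, 0], [0, 0, 0]],
  [0.05, [-0.2, -0.2, 0], [0, 0, 0]],
])

```text
time: 0.82
tcp_pos: [0.3313, 0.2284, 0.2503]
eef_rot: [180.0, 0.0, 154.6]
wrist_force: [1.5, 0.2, -0.2]
opening: 0.0496
gripper_force: 0.0
```

arm_command([
  [0.05, [-0.04, -0.04, 0], [0, 0, 0]],
  [0.05, [-0.08, -0.08, 0], [0, 0, 0]],
  [0.05, [-0.12, -0.12, 0], [0, 0, 0]],
  [0.05, [-0.16, -0.16, 0], [0, 0, 0]],
  [0.05, [-0.2, -0.2, 0], [0, 0, 0]],
])

```text
time: 1.45
tcp_pos: [0.426, -0.0378, 0.2505]
eef_rot: [179.9, 0.0, 154.6]
wrist_force: [1.1, 0.5, 0.7]
opening: 0.05
gripper_force: 0.0
```

arm_command([
  [0.05, [-0.04, -0.04, 0.01], [0, 0, -0.05]],
  [0.05, [-0.08, -0.08, 0.02], [0, 0, -0.1]],
  [0.05, [-0.12, -0.12, 0.03], [0, 0, -0.15]],
  [0.05, [-0.16, -0.16, 0.04], [0, 0, -0.2]],
  [0.05, [-0.197, -0.19, 0.05], [0, 0, -0.238]],
])

```text
time: 2.08
tcp_pos: [0.5221, -0.2948, 0.1997]
eef_rot: [-180.0, -0.0, 168.2]
wrist_force: [0.7, 0.3, 1.0]
opening: 0.05
gripper_force: 0.0
```

```bash
python3 - <<'E'
from h import *
show(); to([.522,-.293,.03],78.2)
E
```

```text
{'time': 2.075, 'tcp_pos': [0.522, -0.295, 0.2], 'eef_rot': [-179.972, -0.022, 168.208], 'wrist_force': [0.699, 0.263, 0.953], 'opening': 0.05}
shift [0.0004 0.0018 0.1697] turn [-0.0005 -0.0004  0.0001]
```

arm_command([
  [0.05, [0, 0.002, 0.05], [0, 0, 0]],
  [0.05, [0, 0.002, 0.1], [0, 0, 0]],
  [0.05, [0, 0.002, 0.14], [0, 0, 0]],
  [0.05, [0, 0.002, 0.169], [0, 0, 0]],
  [0.05, [0, 0.002, 0.169], [0, 0, 0]],
])

```text
time: 2.7
tcp_pos: [0.5204, -0.2888, 0.0285]
eef_rot: [179.9, -0.4, 168.2]
wrist_force: [-0.3, 0.3, 0.0]
opening: 0.05
gripper_force: 0.0
```

```bash
python3 - <<'E'
from h import *
show(); c=cam('top'); d=cam('side')
a=c['frame'][140:260,350:490]; b=d['frame'][230:370,260:400]
r=lambda i:cv2.resize(i[:,:,::-1],(400,400),interpolation=cv2.INTER_CUBIC)
cv2.imwrite('pics/g1.png',np.hstack([r(a),r(b)]))
E
```

```text
{'time': 2.7, 'tcp_pos': [0.52, -0.289, 0.029], 'eef_rot': [179.885, -0.359, 168.223], 'wrist_force': [-0.339, 0.265, 0.029], 'opening': 0.05}
```

View pics/g1.png

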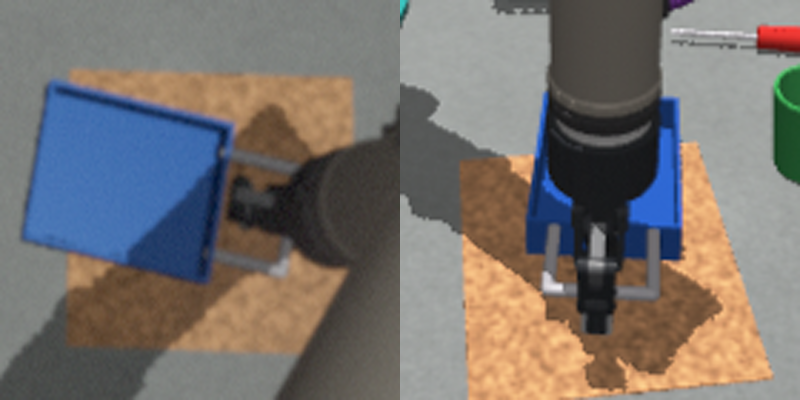

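The fingers straddle the bar: in the right half it runs through crop (600,285) between the front and rear finger, centred between the side arms. Next is closing the gripper.

arm_command([
  [0.0, [0, 0, 0], [0, 0, 0]],
  [0.0, [0, 0, 0], [0, 0, 0]],
  [0.0, [0, 0, 0], [0, 0, 0]],
  [0.0, [0, 0, 0], [0, 0, 0]],
], force=40)

```text
time: 3.3
tcp_pos: [0.5231, -0.2919, 0.0327]
eef_rot: [-179.9, 0.2, 168.2]
wrist_force: [-0.9, -1.8, 5.4]
opening: 0.0086
gripper_force: 39.1
```

```bash
python3 - <<'E'
from h import *
show(); to([.4805,-.0855,.029],81.5)
E
```

```text
{'time': 3.3, 'tcp_pos': [0.523, -0.292, 0.033], 'eef_rot': [-179.893, 0.162, 168.19], 'wrist_force': [-0.902, -1.836, 5.357], 'opening': 0.009}
shift [0.084  0.1934 0.0032] turn [-0.0019  0.0028 -0.0578]
```

arm_command([
  [0.0, [0.008, 0.018, 0], [0, 0, -0.006]],
  [0.0, [0.018, 0.042, 0], [0, 0, -0.012]],
  [0.0, [0.028, 0.065, 0], [0, 0, -0.02]],
  [0.0, [0.038, 0.087, 0], [0, 0, -0.027]],
  [0.0, [0.048, 0.11, 0], [0, 0, -0.033]],
])

```text
time: 3.92
tcp_pos: [0.4995, -0.1752, 0.0328]
eef_rot: [-179.8, 0.3, 170.0]
wrist_force: [0.6, -3.7, 4.0]
opening: 0.0082
gripper_force: 39.7
```

```bash
python3 - <<'E'
from h import *
show(); to([.4805,-.0855,.03],81.5)
E
```

```text
{'time': 3.925, 'tcp_pos': [0.499, -0.175, 0.033], 'eef_rot': [-179.804, 0.318, 169.996], 'wrist_force': [0.632, -3.694, 3.976], 'opening': 0.008}
shift [0.0343 0.085  0.0024] turn [-0.0035  0.0055 -0.0263]
```

arm_command([
  [0.0, [0.01, 0.022, 0], [0, 0, -0.006]],
  [0.0, [0.02, 0.044, 0], [0, 0, -0.014]],
  [0.0, [0.028, 0.062, 0], [0, 0, -0.02]],
  [0.0, [0.034, 0.073, 0], [0, 0, -0.026]],
  [0.0, [0.034, 0.079, 0], [0, 0, -0.026]],
])

```text
time: 4.55
tcp_pos: [0.4789, -0.0908, 0.0324]
eef_rot: [-179.9, 0.2, 171.6]
wrist_force: [-1.3, -4.4, 6.4]
opening: 0.0084
gripper_force: 39.9
```

```bash
python3 - <<'E'
from h import *
show(); to([.4805,-.0855,.03],81.5)
c=cam('top');d=cam('side')
a=c['frame'][140:280,200:400]; b=d['frame'][170:310,240:440]
r=lambda i:cv2.resize(i[:,:,::-1],(400,280),interpolation=cv2.INTER_CUBIC)
cv2.imwrite('pics/g2.png',np.hstack([r(a),r(b)]))
E
```

```text
{'time': 4.55, 'tcp_pos': [0.479, -0.091, 0.032], 'eef_rot': [-179.878, 0.184, 171.571], 'wrist_force': [-1.273, -4.409, 6.443], 'opening': 0.008}
shift [-0.0008  0.0055  0.0024] turn [-0.0021  0.0032  0.0012]
```

View pics/g2.png

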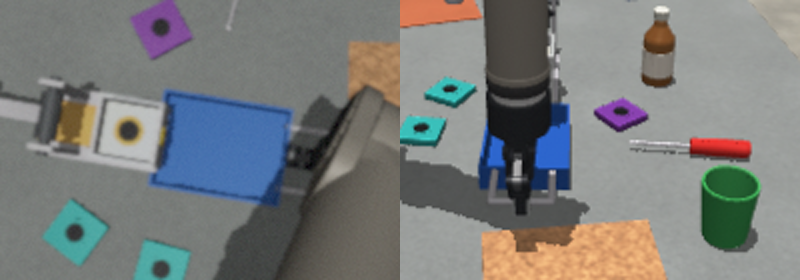

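The tray's +y end is at the dispenser, square to it. The left half shows its centre at crop (220,148), in line with the magazine at (128,130). I'll nudge it a few mm further, release and rise.

arm_command([
  [0.0, [0, 0.004, 0], [0, 0, 0]],
  [0.04, [0, 0.004, 0], [0, 0, 0]],
  [0.04, [0, 0.004, 0], [0, 0, 0]],
  [0.04, [0, 0.004, 0], [0, 0, 0]],
  [0.04, [0, 0.004, -0.02], [0, 0, 0]],
])

```text
time: 5.28
tcp_pos: [0.4768, -0.0847, 0.05]
eef_rot: [-180.0, -0.3, 171.6]
wrist_force: [-1.1, -0.1, 0.1]
opening: 0.0399
gripper_force: 0.0
```

arm_command([
  [0.04, [0, 0, -0.05], [0, 0, 0]],
  [0.0, [0, 0, -0.1], [0, 0, 0]],
  [0.0, [0, 0, -0.15], [0, 0, 0]],
  [0.0, [0, 0, -0.2], [0, 0, 0]],
  [0.0, [0, 0, -0.24], [0, 0, 0]],
])

```text
time: 5.9
tcp_pos: [0.4786, -0.0852, 0.2933]
eef_rot: [180.0, 0.1, 171.6]
wrist_force: [0.6, -0.0, 0.3]
opening: 0.0002
gripper_force: 0.0
```

```bash
python3 - <<'E'
from h import *
show(); to([.5458,.3525,.27],81.5)
c=cam('top'); hsv=cv2.cvtColor(c['frame'],cv2.COLOR_RGB2HSV); H,S,V=[hsv[:,:,i].astype(int) for i in range(3)]
k=((H>100)&(H<130)&(S>120)).astype(np.uint8); k[:,:240]=0
cn=max(cv2.findContours(k,0,2)[0],key=cv2.contourArea); r=cv2.minAreaRect(np.array([ray(c,p[0],.036)[:2] for p in cn],np.float32)); print(r,'dock .501 .053, 81.5')
save(c,'t3.png')
E
```

```text
{'time': 5.9, 'tcp_pos': [0.479, -0.085, 0.293], 'eef_rot': [179.952, 0.08, 171.607], 'wrist_force': [0.591, -0.009, 0.263], 'opening': 0.0}
shift [-0.0025  0.4428  0.0237] turn [0.0008 0.0014 0.0019]
((0.5018393397331238, 0.05020751804113388), (0.15877090394496918, 0.11753729730844498), 81.4250717163086) dock .501 .053, 81.5
```

arm_command([
  [0.0, [0, 0.04, 0], [0, 0, 0]],
  [0.0, [0, 0.09, 0], [0, 0, 0]],
  [0.0, [0, 0.14, 0], [0, 0, 0]],
  [0.0, [0, 0.19, 0], [0, 0, 0]],
  [0.0, [0, 0.24, 0], [0, 0, 0]],
])

```text
time: 6.58
tcp_pos: [0.5134, 0.1538, 0.2908]
eef_rot: [180.0, -0.0, 171.6]
wrist_force: [1.0, -0.1, -1.2]
opening: -0.0002
gripper_force: 0.0
```

arm_command([
  [0.0, [0, 0.05, 0], [0, 0, 0]],
  [0.0, [-0.001, 0.1, 0.01], [0, 0, 0]],
  [0.0, [-0.002, 0.15, 0.02], [0, 0, 0]],
  [0.0, [-0.002, 0.19, 0.035], [0, 0, 0]],
  [0.0, [-0.002, 0.203, 0.045], [0, 0, 0]],
])

```text
time: 7.2
tcp_pos: [0.5436, 0.3561, 0.2437]
eef_rot: [-180.0, -0.2, 171.9]
wrist_force: [-0.4, -0.4, -0.5]
opening: 0.0
gripper_force: 0.0
```

```bash
python3 - <<'E'
from h import *
show(); to([.5458,.3525,.232],81.5)
E
```

```text
{'time': 7.2, 'tcp_pos': [0.544, 0.356, 0.244], 'eef_rot': [-179.956, -0.191, 171.876], 'wrist_force': [-0.359, -0.381, -0.538], 'opening': 0.0}
shift [-0.0027 -0.0032  0.0117] turn [-0.0008 -0.0033  0.0066]
```

arm_command([
  [0.0, [-0.002, 0, 0.02], [0, 0, 0]],
  [0.0, [-0.002, 0, 0.04], [0, 0, 0]],
  [0.0, [-0.002, 0, 0.06], [0, 0, 0]],
  [0.0, [-0.002, 0, 0.08], [0, 0, 0]],
  [0.0, [-0.002, 0, 0.09], [0, 0, 0]],
])

```text
time: 7.82
tcp_pos: [0.549, 0.3536, 0.1586]
eef_rot: [179.7, 0.2, 171.6]
wrist_force: [-0.8, 1.9, 7.6]
opening: -0.0001
gripper_force: 4.0
```

arm_command([
  [0.0, [0, 0, 0.004], [0, 0, 0]],
  [0.0, [0, 0, 0.008], [0, 0, 0]],
])

```text
time: 8.07
tcp_pos: [0.5488, 0.3523, 0.1509]
eef_rot: [179.8, 0.2, 171.5]
wrist_force: [-0.8, 1.1, 6.9]
opening: 0.0
gripper_force: 3.6
```

arm_command([
  [0.0, [0, 0, 0.003], [0, 0, 0]],
  [0.0, [0, 0, 0.005], [0, 0, 0]],
  [0.0, [0, 0, 0.005], [0, 0, 0]],
])

```text
time: 8.45
tcp_pos: [0.5486, 0.351, 0.1456]
eef_rot: [179.9, 0.2, 171.5]
wrist_force: [-0.5, 0.8, 6.1]
opening: 0.0
gripper_force: 3.0
```

arm_command([
  [0.0, [0, 0, 0.003], [0, 0, 0]],
  [0.0, [0, 0, 0.005], [0, 0, 0]],
  [0.0, [0, 0, 0.005], [0, 0, 0]],
])

```text
time: 8.82
tcp_pos: [0.5488, 0.351, 0.1447]
eef_rot: [179.8, 0.2, 171.5]
wrist_force: [-7.9, -1.8, 21.8]
opening: 0.0002
gripper_force: 9.5
```

The force jumped to 22 N at z = 0.145, so the lever is at its stop. I'll rise and check the tray and lever.

arm_command([
  [0.0, [0, 0, -0.02], [0, 0, 0]],
  [0.0, [0, 0, -0.045], [0, 0, 0]],
  [0.0, [0, 0, -0.075], [0, 0, 0]],
  [0.0, [0, 0, -0.105], [0, 0, 0]],
  [0.0, [0, 0, -0.105], [0, 0, 0]],
])

```text
time: 9.45
tcp_pos: [0.5493, 0.351, 0.2466]
eef_rot: [179.8, 0.3, 171.5]
wrist_force: [0.2, -0.5, -0.1]
opening: 0.0002
gripper_force: 0.0
```

```bash
python3 - <<'E'
from h import *
show()
c=cam('top');d=cam('side')
a=c['frame'][140:280,200:400]; b=d['frame'][120:260,220:420]
r=lambda i:cv2.resize(i[:,:,::-1],(400,280),interpolation=cv2.INTER_CUBIC)
cv2.imwrite('pics/p1.png',np.hstack([r(a),r(b)]))
E
```

```text
{'time': 9.45, 'tcp_pos': [0.549, 0.351, 0.247], 'eef_rot': [179.825, 0.297, 171.467], 'wrist_force': [0.177, -0.541, -0.109], 'opening': 0.0}
```

View pics/p1.png

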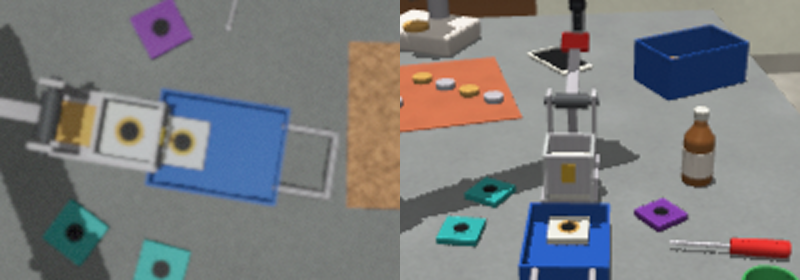

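Block 1 lies in the tray at left-crop (182,142), and the lever is back up. Press two.

arm_command([
  [0.0, [0, 0, 0.02], [0, 0, 0]],
  [0.0, [0, 0, 0.04], [0, 0, 0]],
  [0.0, [0, 0, 0.06], [0, 0, 0]],
  [0.0, [0, 0, 0.08], [0, 0, 0]],
  [0.0, [0, 0, 0.09], [0, 0, 0]],
])

```text
time: 10.18
tcp_pos: [0.548, 0.3531, 0.1533]
eef_rot: [179.9, 0.1, 171.6]
wrist_force: [0.5, 0.0, 8.1]
opening: 0.0002
gripper_force: 3.8
```

arm_command([
  [0.0, [0, 0, 0.005], [0, 0, 0]],
  [0.0, [0, 0, 0.01], [0, 0, 0]],
  [0.0, [0, 0, 0.015], [0, 0, 0]],
  [0.0, [0, 0, 0.015], [0, 0, 0]],
  [0.0, [0, 0, 0.015], [0, 0, 0]],
])

```text
time: 10.8
tcp_pos: [0.548, 0.3513, 0.1444]
eef_rot: [179.9, 0.1, 171.5]
wrist_force: [-7.5, -3.5, 27.3]
opening: 0.0003
gripper_force: 11.9
```

arm_command([
  [0.0, [0, 0, -0.02], [0, 0, 0]],
  [0.0, [0, 0, -0.045], [0, 0, 0]],
  [0.0, [0, 0, -0.075], [0, 0, 0]],
  [0.0, [0, 0, -0.105], [0, 0, 0]],
  [0.0, [0, 0, -0.105], [0, 0, 0]],
])

```text
time: 11.42
tcp_pos: [0.5483, 0.352, 0.2446]
eef_rot: [179.9, 0.1, 171.5]
wrist_force: [0.0, 0.1, -0.1]
opening: 0.0002
gripper_force: 0.0
```

```bash
python3 - <<'E'
from h import *
show()
c=cam('top');d=cam('side')
a=c['frame'][140:280,200:400]; b=d['frame'][120:260,220:420]
r=lambda i:cv2.resize(i[:,:,::-1],(400,280),interpolation=cv2.INTER_CUBIC)
cv2.imwrite('pics/p2.png',np.hstack([r(a),r(b)]))
E
```

```text
{'time': 11.425, 'tcp_pos': [0.548, 0.352, 0.245], 'eef_rot': [179.904, 0.144, 171.55], 'wrist_force': [0.023, 0.092, -0.057], 'opening': 0.0}
```

View pics/p2.png

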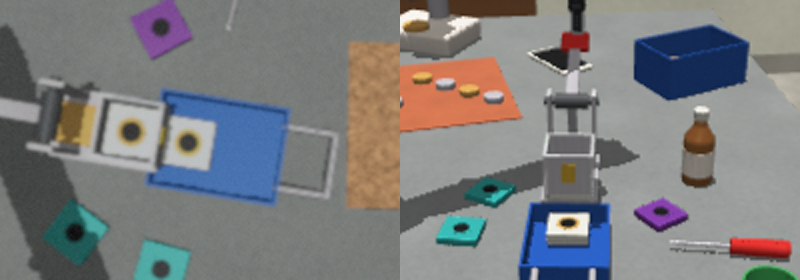

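Block 2 now lies on block 1, at left-crop (188,143), and the lever is up. Press three.

arm_command([
  [0.0, [0, 0, 0.02], [0, 0, 0]],
  [0.0, [0, 0, 0.04], [0, 0, 0]],
  [0.0, [0, 0, 0.06], [0, 0, 0]],
  [0.0, [0, 0, 0.08], [0, 0, 0]],
  [0.0, [0, 0, 0.09], [0, 0, 0]],
])

```text
time: 12.15
tcp_pos: [0.5474, 0.353, 0.1524]
eef_rot: [180.0, 0.0, 171.6]
wrist_force: [-0.6, -0.2, 7.9]
opening: -0.0003
gripper_force: 3.5
```

arm_command([
  [0.0, [0, 0, 0.005], [0, 0, 0]],
  [0.0, [0, 0, 0.01], [0, 0, 0]],
  [0.0, [0, 0, 0.014], [0, 0, 0]],
  [0.0, [0, 0, 0.014], [0, 0, 0]],
  [0.0, [0, 0, 0.014], [0, 0, 0]],
])

```text
time: 12.78
tcp_pos: [0.5474, 0.3513, 0.1444]
eef_rot: [179.9, 0.0, 171.6]
wrist_force: [-7.2, -3.8, 25.9]
opening: 0.0
gripper_force: 11.7
```

arm_command([
  [0.0, [0, 0, -0.02], [0, 0, 0]],
  [0.0, [0, 0, -0.045], [0, 0, 0]],
  [0.0, [0, 0, -0.075], [0, 0, 0]],
  [0.0, [0, 0, -0.105], [0, 0, 0]],
  [0.0, [0, 0, -0.145], [0, 0, 0]],
])

```text
time: 13.4
tcp_pos: [0.5458, 0.3516, 0.2817]
eef_rot: [-179.8, -0.3, 171.6]
wrist_force: [0.6, 0.2, -0.1]
opening: -0.0005
gripper_force: 0.0
```

```bash
python3 - <<'E'
from h import *
show()
c=cam('top');d=cam('side')
a=c['frame'][140:280,200:400]; b=d['frame'][120:260,220:420]
r=lambda i:cv2.resize(i[:,:,::-1],(400,280),interpolation=cv2.INTER_CUBIC)
cv2.imwrite('pics/p3.png',np.hstack([r(a),r(b)]))
hsv=cv2.cvtColor(c['frame'],cv2.COLOR_RGB2HSV); H,S,V=[hsv[:,:,i].astype(int) for i in range(3)]
k=((H>100)&(H<130)&(S>120)).astype(np.uint8); k[:,:240]=0
cn=max(cv2.findContours(k,0,2)[0],key=cv2.contourArea); r=cv2.minAreaRect(np.array([ray(c,p[0],.036)[:2] for p in cn],np.float32)); print(r)
t=np.radians(81.5); h=np.array(r[0])-.14*np.array([np.cos(t),np.sin(t)]); print('handle',h); to([*h,.29],81.5)
E
```

```text
{'time': 13.4, 'tcp_pos': [0.546, 0.352, 0.282], 'eef_rot': [-179.752, -0.304, 171.573], 'wrist_force': [0.588, 0.155, -0.135], 'opening': -0.0}
((0.5020058751106262, 0.05118253082036972), (0.15724875032901764, 0.11777842044830322), 81.66411590576172)
handle [ 0.48131256 -0.08727969]
shift [ 0.0024 -0.4451 -0.0043] turn [0.0034 0.0046 0.0017]
```

View pics/p3.png

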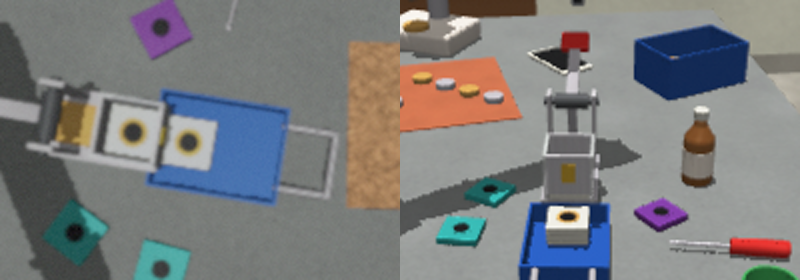

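All three blocks lie stacked in the tray at left-crop (190,142), the lever is up, and the tray hasn't moved. Now back to the handle.

arm_command([
  [0.0, [0, -0.04, 0], [0, 0, 0]],
  [0.0, [0, -0.09, 0], [0, 0, 0]],
  [0.0, [0, -0.14, 0], [0, 0, 0]],
  [0.0, [0, -0.19, 0], [0, 0, 0]],
  [0.0, [0, -0.24, 0], [0, 0, 0]],
])

```text
time: 14.12
tcp_pos: [0.5104, 0.1132, 0.2817]
eef_rot: [-179.9, -0.2, 171.6]
wrist_force: [0.4, -0.3, 0.6]
opening: -0.0001
gripper_force: 0.0
```

arm_command([
  [0.0, [0, -0.05, 0], [0, 0, 0]],
  [0.05, [0.001, -0.1, 0], [0, 0, 0]],
  [0.05, [0.002, -0.15, 0.01], [0, 0, 0]],
  [0.05, [0.002, -0.19, 0.03], [0, 0, 0]],
  [0.05, [0.002, -0.205, 0.07], [0, 0, 0]],
])

```text
time: 14.75
tcp_pos: [0.4793, -0.091, 0.213]
eef_rot: [-179.9, 0.0, 171.3]
wrist_force: [1.2, -0.2, -0.4]
opening: 0.0501
gripper_force: 0.0
```

```bash
python3 - <<'E'
from h import *
show(); to([.4813,-.0873,.030],81.5)
E
```

```text
{'time': 14.75, 'tcp_pos': [0.479, -0.091, 0.213], 'eef_rot': [-179.942, 0.046, 171.315], 'wrist_force': [1.164, -0.199, -0.434], 'opening': 0.05}
shift [-0.0013  0.0041  0.183 ] turn [-0.001   0.0008 -0.0032]
```

arm_command([
  [0.05, [-0.001, 0.003, 0.05], [0, 0, 0]],
  [0.05, [-0.001, 0.003, 0.1], [0, 0, 0]],
  [0.05, [-0.001, 0.003, 0.15], [0, 0, 0]],
  [0.05, [-0.001, 0.003, 0.18], [0, 0, 0]],
  [0.05, [-0.001, 0.003, 0.182], [0, 0, 0]],
])

```text
time: 15.38
tcp_pos: [0.4773, -0.0841, 0.0286]
eef_rot: [-179.9, -0.5, 171.6]
wrist_force: [-0.8, -0.4, 0.0]
opening: 0.0499
gripper_force: 0.0
```

arm_command([
  [0.0, [0, 0, 0], [0, 0, 0]],
  [0.0, [0, 0, 0], [0, 0, 0]],
  [0.0, [0, 0, 0], [0, 0, 0]],
  [0.0, [0, 0, 0], [0, 0, 0]],
], force=40)

```text
time: 15.88
tcp_pos: [0.4829, -0.0855, 0.0336]
eef_rot: [-180.0, 0.2, 171.6]
wrist_force: [-1.2, -1.5, 5.8]
opening: 0.0084
gripper_force: 39.3
```

```bash
python3 - <<'E'
from h import *
show()
t=np.radians(81.5); to([.5326-.14*np.cos(t),-.2357-.14*np.sin(t),.030],81.5)
E
```

```text
{'time': 15.875, 'tcp_pos': [0.483, -0.085, 0.034], 'eef_rot': [-179.993, 0.17, 171.581], 'wrist_force': [-1.172, -1.484, 5.815], 'opening': 0.008}
shift [-0.071  -0.2813  0.0039] turn [-0.0001  0.003   0.0014]
```

arm_command([
  [0.0, [0, -0.008, 0], [0, 0, 0]],
  [0.0, [0, -0.02, 0], [0, 0, 0]],
  [0.0, [-0.004, -0.037, 0], [0, 0, 0]],
  [0.0, [-0.009, -0.055, 0], [0, 0, 0]],
  [0.0, [-0.014, -0.073, 0], [0, 0, 0]],
])

```text
time: 16.5
tcp_pos: [0.4859, -0.1555, 0.0329]
eef_rot: [179.6, -0.0, 171.8]
wrist_force: [0.4, 5.4, 5.6]
opening: 0.0083
gripper_force: 39.5
```

arm_command([
  [0.0, [-0.005, -0.018, 0], [0, 0, 0]],
  [0.0, [-0.01, -0.036, 0], [0, 0, 0]],
  [0.0, [-0.015, -0.054, 0], [0, 0, 0]],
  [0.0, [-0.02, -0.072, 0], [0, 0, 0]],
  [0.0, [-0.025, -0.09, 0], [0, 0, 0]],
])

```text
time: 17.12
tcp_pos: [0.4977, -0.248, 0.0328]
eef_rot: [179.6, -0.0, 171.8]
wrist_force: [-0.5, 5.8, 5.5]
opening: 0.0082
gripper_force: 39.6
```

arm_command([
  [0.0, [-0.005, -0.018, 0], [0, 0, 0]],
  [0.0, [-0.01, -0.036, 0], [0, 0, 0]],
  [0.0, [-0.015, -0.054, 0], [0, 0, 0]],
  [0.0, [-0.02, -0.07, 0], [0, 0, 0]],
  [0.0, [-0.024, -0.082, 0], [0, 0, 0]],
])

```text
time: 17.75
tcp_pos: [0.5094, -0.3332, 0.0328]
eef_rot: [179.6, -0.0, 171.7]
wrist_force: [-0.4, 5.8, 6.9]
opening: 0.0085
gripper_force: 39.6
```

```bash
python3 - <<'E'
from h import *
show()
t=np.radians(81.5); to([.5326-.14*np.cos(t),-.2357-.14*np.sin(t),.030],81.5)
E
```

```text
{'time': 17.75, 'tcp_pos': [0.509, -0.333, 0.033], 'eef_rot': [179.641, -0.011, 171.71], 'wrist_force': [-0.362, 5.769, 6.884], 'opening': 0.009}
shift [-0.0084 -0.0402  0.0026] turn [ 0.0063 -0.0002  0.0037]
```

arm_command([
  [0.0, [-0.003, -0.012, 0], [0, 0, 0]],
  [0.0, [-0.006, -0.024, 0], [0, 0, 0]],
  [0.0, [-0.008, -0.034, 0], [0, 0, 0]],
  [0.0, [-0.008, -0.038, 0], [0, 0, 0]],
  [0.0, [-0.008, -0.038, 0], [0, 0, 0]],
])

```text
time: 18.38
tcp_pos: [0.5123, -0.3725, 0.0331]
eef_rot: [179.7, 0.1, 171.7]
wrist_force: [-0.3, 4.3, 5.5]
opening: 0.0083
gripper_force: 39.5
```

arm_command([
  [0.04, [0, 0, 0], [0, 0, 0]],
  [0.04, [0, 0, 0], [0, 0, 0]],
  [0.04, [0, 0, 0], [0, 0, 0]],
  [0.04, [0, 0, -0.04], [0, 0, 0]],
  [0.04, [0, 0, -0.09], [0, 0, 0]],
])

```text
time: 19.0
tcp_pos: [0.5095, -0.3744, 0.1217]
eef_rot: [179.9, -0.2, 171.6]
wrist_force: [0.6, -0.8, 0.3]
opening: 0.04
gripper_force: 0.0
```

arm_command([
  [0.04, [0, 0, -0.05], [0, 0, 0]],
  [0.04, [0, -0.04, -0.1], [0, 0, 0]],
  [0.04, [0, -0.08, -0.15], [0, 0, 0]],
  [0.04, [0, -0.1, -0.15], [0, 0, 0]],
  [0.04, [0, -0.1, -0.15], [0, 0, 0]],
])

```text
time: 19.62
tcp_pos: [0.4939, -0.4766, 0.2724]
eef_rot: [-179.9, -0.0, 171.3]
wrist_force: [-0.2, 0.7, -0.4]
opening: 0.0398
gripper_force: 0.0
```

```bash
python3 - <<'E'
from h import *
show()
c=cam('top');d=cam('side'); save(c,'e.png')
hsv=cv2.cvtColor(c['frame'],cv2.COLOR_RGB2HSV); H,S,V=[hsv[:,:,i].astype(int) for i in range(3)]
k=((H>100)&(H<130)&(S>120)).astype(np.uint8); k[:,:240]=0
cn=max(cv2.findContours(k,0,2)[0],key=cv2.contourArea); print(cv2.minAreaRect(np.array([ray(c,p[0],.036)[:2] for p in cn],np.float32)),'mat .5326 -.2357')
a=c['frame'][80:290,200:500]; b=d['frame'][120:400,220:420]
r=lambda i:cv2.resize(i[:,:,::-1],(400,int(400*i.shape[0]/i.shape[1])))
A,B=r(a),r(b); A=cv2.copyMakeBorder(A,0,560-A.shape[0],0,0,0); cv2.imwrite('pics/end.png',np.hstack([A,B]))
E
```

```text
{'time': 19.625, 'tcp_pos': [0.494, -0.477, 0.272], 'eef_rot': [-179.886, -0.043, 171.332], 'wrist_force': [-0.179, 0.737, -0.437], 'opening': 0.04}
((0.5306762456893921, -0.230263814330101), (0.15972237288951874, 0.11681628972291946), 81.7530288696289) mat .5326 -.2357
```

View pics/end.png

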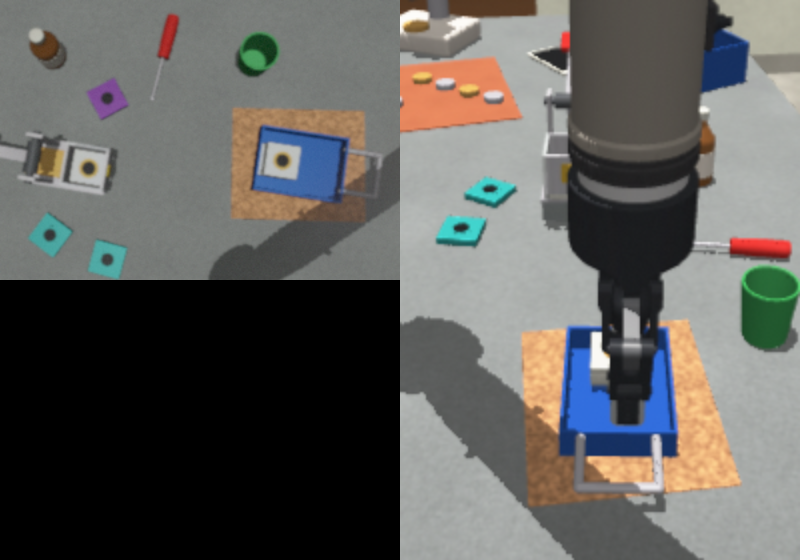

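The tray stands on the mat about 6 mm from its centre, with the blocks stacked inside at left-crop (283,161). The dispenser and bystanders are undisturbed and the gripper is clear, so I'm handing in.

```bash
python3 -c "
from h import *
print(manip.finish_job())"
```

```text
the job is handed in; nothing more can be done
None
```

I handed the job in at about 19.7 s of the 69 s allowed: three full presses dropped three blocks into the tray, which now stands about 6 mm from the mat's centre, and the last pictures show the bottle, cup and screwdriver undisturbed (no verdict came back at hand-in).

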